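# Unlock the tube block of a mixer with its push-to-turn selector and lift it out

## Task

Take the tube block out of the mixer. Its guarded selector must be pushed in to leave a setting: turn it anticlockwise to the release catch (the second one after the run arc, marked by two studs) without running past it, and let it spring fully out there; only then does its locking disc let the block go. Then lift the block out by its bar and set it down gently, upright, on the middle of the foam tray beside the mixer, leaving the other things where they stand.

Things in the scene. Friction and masses are not known exactly. Their poses are not given: they have to be found in the camera images.
- mixer: white bench tube mixer, fixed, 150 (x) x 224 (y) x 70 mm high; origin at the centre of its underside, z up; its front with the dark display faces its own -x. Flat panel at z = 70 mm. The selector's vertical axis is at (0, -50) mm in this frame, the well with the tube block is centred at (0, 29) mm
- dial_grip (a point): selector: point on its axis half-way up the black grip bar, 99.5 mm above the mixer's underside when out; moves with the selector. Bar 14 mm wide, 44 long, top 15 mm above this point, foot 11 mm below on the skirt. The bar's pointer end (white line) points at angle a = -3.10 rad + joint dial in the mixer's frame; this point's x axis is at joint dial in that frame
- dial_skirt (a point): selector: point on its axis at the top of the round black skirt (47 mm diameter, 8 mm high) on which the bar stands, 88.5 mm above the mixer's underside when out. Below the skirt is a 3 mm thick steel locking disc, 84 mm diameter, with one straight flat 23 mm from the axis. Pressing on bar, skirt or disc pushes the selector in; the tube block's wall is 46 mm from the axis
- dial (a joint): turn of the selector, rad, grows anticlockwise seen from above. Run arc -0.6 to 0 (ticks): turns freely. Then three catches, nominally at 0.7 (one stud: pause), 1.4 (two studs: release), 2.1 (three studs: transport lock). The studs mark the catches only roughly: the real pause catch lies up to 0.05, the release catch up to 0.15 rad either side, unknown each time, with about 0.07 rad of play: find it by feel
- dial_push (a joint): how far the selector is pushed in, m: 0 out, 0.006 bottom; spring 6 N out, 10 N at the bottom. It leaves the run arc or a catch only when over 4 mm in. Let go between catches it stays about 3.5 mm in, still turns, and springs out by itself once over a catch, where it then resists turning; held at the bottom it passes over catches unnoticed
- tube_block_bar (a point): middle of the tube block's lifting bar: grey, round, 12 mm thick, 72 mm long along the block's y, 110 mm above the block's underside, on 6 mm posts at y = +-30 mm. Lift straight up: the block stands 50 mm deep in the well with 2.5 mm play, axes along the mixer's
- tube_block_foot (a point): centre of the tube block's underside, axes as the block's. A low ledge on the block's -y side lies under the selector's locking disc, except when the disc's flat faces it (release catch): until then the block lifts only about 7 mm
- tube_block: aluminium tube block, loose, 66 (x) x 94 (y) x 65 mm, 0.3 to 0.6 kg, two rows of white tube caps (x = +-21 mm) up to 79 mm above its underside; origin at the centre of its underside
- foam_tray: grey square foam tube tray, fixed, 154 x 154 mm, flat top 42 mm above the bench; origin at the centre of its underside. On the left or right of the mixer
- tube_rack: full rack of red-capped sample tubes, 83 x 121 x 101 mm, loose, origin at its underside; on the other side of the mixer. Leave alone
- specimen_cup: lidded specimen cup, diameter 53, 59 mm high, loose. Leave alone
- brown_bottle: brown reagent bottle, diameter 49, 95 mm high, loose. Leave alone

How it is judged:
On the way:
1. the selector has sprung fully out in the release catch, the block still in its well (value of joint dial between 1.15 and 1.65 rad and value of joint dial_push below 0.0015 m and z of tube_block_foot in the frame of mixer below 0.03 m), for 0.3 s.
At the end, for the whole second after the job is handed in: the selector is fully out (within 1.5 mm) in the release catch (dial 1.15 to 1.65), and the tube block stands at rest, upright within 0.1 rad, on the foam tray's top with the centre of its foot within 40 mm of the tray's middle in the tray's x and y (value of joint dial between 1.15 and 1.65 rad and value of joint dial_push below 0.0015 m and x of tube_block_foot in the frame of foam_tray between -0.04 and 0.04 m and y of tube_block_foot in the frame of foam_tray between -0.04 and 0.04 m and z of tube_block_foot in the frame of foam_tray between 0.036 and 0.048 m and angle between tube_block's own z axis and vertical below 0.1 rad and linear speed of tube_block below 0.02 m/s); the robot touches nothing.
It fails at once if the selector is turned past the release catch (dial over 1.8) (value of joint dial above 1.8 rad).
It fails at once if the tube block is dropped (let go while it moves faster than 0.4 m/s) (linear speed of tube_block above 0.4 m/s and contact force between the fingers and tube_block below 0.3 N).
It fails at once if the tube block is slammed on the tray (over 45 N) (contact force between tube_block and foam_tray above 45 N).
It fails at once if the tube block is tipped over (more than 0.6 rad) (angle between tube_block's own z axis and vertical above 0.6 rad).
It fails at once if rack, cup or bottle is shifted by more than 30 mm (distance of any of tube_rack, specimen_cup, brown_bottle from where it was at the start of the episode above 0.03 m).
It also fails if it takes over 72 s, if anything falls off the work surface, if the arm or the gripper's body presses on something with over 40 N, if the wrist force passes 120 N, or if a joint passes its speed limit or range.

## Robot

A 6-joint arm with a two-finger parallel gripper is mounted at the origin on a cart in front of the work surface, level with it; the furniture and walls round the work are solid. World frame = base frame: x ahead of the robot, y to its left, z up, the work surface at z = 0. Lengths are in m, angles in rad, forces in N, time in s.
With the tool pointing down it reaches from about 0.3 to 0.775 m from the base axis. Payload 14.6 kg.
Tool frame: the origin (TCP) lies midway between the tips of the shut fingers; the grasp point (between the pads) lies 19 mm behind it (env.grip_point_offset is the distance from the TCP to the grasp point, in m); z points along the fingers, y is the line along which they close (so a half turn about z gives the same grasp; the last joint's range is limited). The gripper opens to 85 mm and grips with 20 to 120 N. Pads are 22 mm wide; open, the fingers measure 114 mm over their backs; the gripper's body (76 mm by 85 mm) begins 54 mm behind the grasp point. The pads swing forward as they close: fully open they stand 13 mm farther back than shut.
Start: joints at [1.133, 0.3, 1.521, -0, 1.321, -0.067], TCP at [0.199, 0.513, 0.231] pointing down, gripper open.
Joint ranges: [-3.03, 3.03], [-0.79, 2.21], [0.23, 2.52], [-1.04, 4.18], [0, 3.07], [-2.55, 2.55]. Speed limits (rad/s): [2.22, 2.22, 2.57, 3.14, 3.14, 3.14].

## Interface

Orientations are given as a 3x3 rotation matrix whose columns are the frame's x, y, z axes.
In Python, from bench import telemetry, cams, job, env gives the robot as it stands. The module is installed in compiled form; this text tells all that it offers.
- The arm moves only by the shell command python3 -m creep 'ROWS'. ROWS is JSON, one flat list of numbers, 7 for each row, row after row: the shift along the tool's x, y, z in m, then the turn, a rotation vector about the tool's x, y, z in rad, then the opening, from -1 (shut) to 1 (fully open). A call has 1 to 8 rows; each row is the pose to reach, as a shift and turn from the pose commanded when the call began, along the tool's axes at that moment; what a row does not reach only later rows make up. A row lasts 1/12 s, in which the tool goes at most 41.7 mm and 7.16 degrees, less where a joint would pass 70% of its speed; a pose out of reach is approached as far as the arm can. A call with a gripper value outside its range is refused whole. The fingers move at their own pace and stop on an object; the grip force is fixed at half the most. Time passes only in rows, so rows that repeat a pose let the fingers close. It gives the time, the measured TCP pose, the force, the opening and the grip force at its end, in the units of the state.
- telemetry.get_state(): the state, without advancing time (a new reading comes with each control period).
- cams.grab_frame(name): name is "side" or "top" or "wrist"; returns (picture, depth): 400x640x3 uint8, blue, green, red; 400x640 float32, m along the optical axis (not along the pixel's ray), 0 where there is no reading.
- cams.camera_info(name): a dict with "fov_y" (degrees; the focal length in pixels is half the picture's height over the tangent of half this angle, whatever the lens; pixels are square), "cx", "cy" (the principal point, pixels), "R" (3x3) and "t" (3): a world point X has camera coordinates R X + t. Camera axes: x right, y down, z forward; pixel columns grow to the right and rows downward; lengths in m; the calibration is good to about 2 mm. A picture is of the moment at which its call begins: read the wrist's pose just before it. camera_info takes no time and is no camera call; for the wrist camera it gives the pose at the moment of the call.
- job.finish_job(): hands the job in; it is judged then, once.
The state is a dict: "time": time; "q": joint angles; "joint_vel": joint speeds; "effort": joint torques, N m; "tool_pos": TCP position; "ee_rot": TCP orientation; "contact_force": force on the tool from outside, world axes, zero at the start; "ft_torque": the same for the moment, N m; "grip_width": opening from 0.0 (shut) to 1.0 (fully open); "finger_force": force on a finger pad.
Only numpy, scipy, OpenCV 4.12 (cv2) and the standard library are available. Lean on these libraries where they do the work, as an engineer would, in place of code of your own. Each camera call takes 0.05 s, during which the arm holds its last target. There are 200 camera calls.

## Working session

There is one attempt and no reset: what is moved stays moved. The work goes in short steps, Python scripts to look and compute and a shell command to move; the robot and the scene stay as the last step left them, time stands still between calls to the robot, and variables do not carry over. Pictures are saved under pics/ and viewed, at most 10 in all, crops included, and the job is handed in when it is done.

```bash
mkdir -p pics; cat > h.py <<'E'
import numpy as np, cv2
from bench import telemetry, cams, job, env
def grab(n,f=None):
    ci=cams.camera_info(n); im,d=cams.grab_frame(n)
    if f: cv2.imwrite(f,im); np.savez(f+'.npz',d=d,R=np.array(ci['R']),t=np.array(ci['t']),c=np.array([ci['fov_y'],ci['cx'],ci['cy']]))
    return im,d,ci
def cloud(f):
    z=np.load(f+'.npz'); d=z['d']; fo=200/np.tan(np.radians(z['c'][0])/2)
    v,u=np.mgrid[:400,:640]
    P=np.stack([(u-z['c'][1])/fo*d,(v-z['c'][2])/fo*d,d],-1)
    W=(P-z['t'])@z['R']; W[d==0]=np.nan
    return W
def st():
    s=telemetry.get_state(); return s
E
python3 - <<'E'
from h import *
for n in('top','side'):
    im,d,ci=grab(n,f'pics/{n}0.png'); print(n,ci,(d==0).mean())
s=st();print(s);print(env.grip_point_offset)
E
```

```text
top {'fov_y': 53.83588480548982, 'cx': 320.87354910550727, 'cy': 195.581778752013, 'R': array([[ 0.01260133, -0.99980621, -0.01512451],
       [-0.99717134, -0.01144437, -0.0742856 ],
       [ 0.07409811,  0.01601782, -0.99712231]]), 't': array([0.06357503, 0.54433857, 1.23006324])} 0.00402734375
side {'fov_y': 53.58456309638856, 'cx': 323.8277213866404, 'cy': 200.59420181880787, 'R': array([[-0.99870227, -0.04645899,  0.02086484],
       [-0.03873381,  0.42688553, -0.90347575],
       [ 0.03306767, -0.90311146, -0.42813108]]), 't': array([0.51454506, 0.0954371 , 1.34486835])} 0.003921875
{'time': 0.1, 'q': array([ 1.13340801e+00,  3.00431650e-01,  1.52151142e+00,  1.61067257e-05,
        1.32069847e+00, -6.66073744e-02]), 'joint_vel': array([-0.00135843, -0.0022858 , -0.00372247, -0.00103805, -0.0006913 ,
       -0.00047959]), 'effort': array([ 2.45701784e-03, -5.44374847e+01, -3.62373447e+01,  4.51251231e-05,
        2.99698899e-03, -1.38912344e-05]), 'tool_pos': array([0.19920457, 0.51243682, 0.23077242]), 'ee_rot': array([[-9.32043195e-01,  3.62346895e-01, -4.58418410e-04],
       [ 3.62347175e-01,  9.32042722e-01, -9.43534581e-04],
       [ 8.53787169e-05, -1.04552160e-03, -9.99999450e-01]]), 'contact_force': array([-0.24178466, -1.29435618, -0.75389057]), 'ft_torque': array([-0.01385995, -0.00807807,  0.02985573]), 'finger_force': 0.0, 'grip_width': 1.0023155219750612}
0.0187
```

View pics/top0.png

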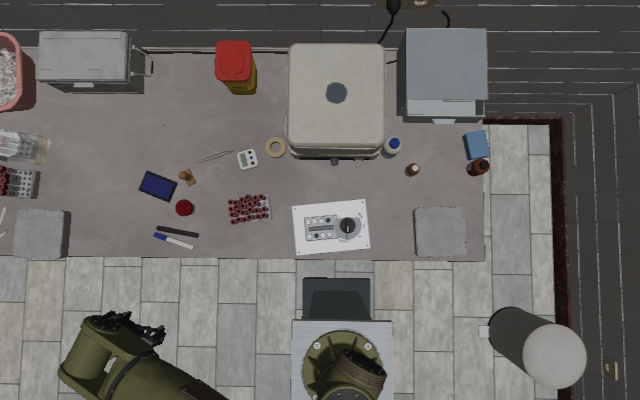

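View pics/side0.png

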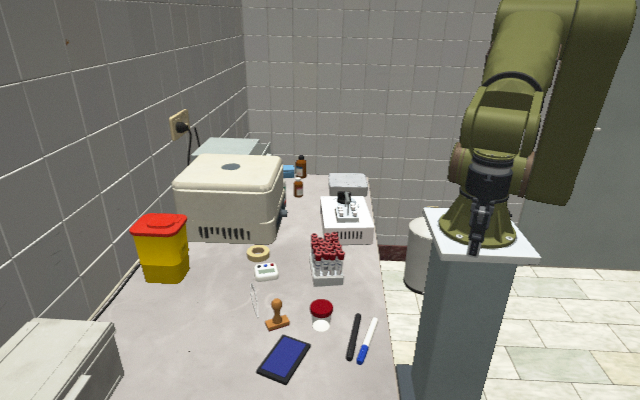

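The top view shows the mixer near (332,227), with the selector at (348,226) and the block's bar at (322,228). The tray is on the right at (440,231) and the rack on the left at (250,208). The side view agrees with this.

```bash
python3 - <<'E'
from h import *
f='pics/top0.png'; W=cloud(f); im=cv2.imread(f)
def rect(m,n):
    P=W[m][:,:2]; r=cv2.minAreaRect((P*1000).astype(np.float32)); print(n,m.sum(),r,'medz',np.median(W[m][:,2]))
def box(u0,u1,v0,v1):
    b=np.zeros((400,640),bool); b[v0:v1,u0:u1]=1; return b
z=W[...,2]
print('table z',np.nanmedian(z[175:250,200:220]))
m=box(280,380,190,262)&(z>.055)&(z<.4)
m=cv2.morphologyEx(m.astype(np.uint8),cv2.MORPH_OPEN,np.ones((5,5)))>0
rect(m,'mixer')
m=box(405,475,198,262)&(z>.03)&(z<.4); m=cv2.morphologyEx(m.astype(np.uint8),cv2.MORPH_OPEN,np.ones((5,5)))>0; rect(m,'tray')
m=box(220,280,185,230)&(z>.06); rect(m,'rack')
m=box(280,380,190,262)&(z>.10)&(z<.13);rect(m&box(337,380,0,400),'grip');rect(m&box(280,336,0,400),'bar')
c=im[190:265,280:380]; cv2.imwrite('pics/crop1.png',cv2.resize(c,None,fx=8,fy=8,interpolation=cv2.INTER_CUBIC))
E
```

```text
table z 0.0009100115733529862
mixer 3591 ((445.6383361816406, 40.00982666015625), (151.3798065185547, 224.2736358642578), 6.402023792266846) medz 0.07232380256269169
tray 2456 ((435.98681640625, -298.592041015625), (152.88951110839844, 154.68565368652344), 3.5474624633789062) medz 0.04360655648351069
rack 776 ((498.9595031738281, 290.1653747558594), (79.68340301513672, 113.1226577758789), 12.183514595031738) medz 0.09692496551243604
grip 74 ((451.4580383300781, -9.359319686889648), (13.911739349365234, 41.78498458862305), 86.14515686035156) medz 0.11559121334904375
bar 50 ((440.7052307128906, 76.4517822265625), (51.44740676879883, 68.22352600097656), 6.677529811859131) medz 0.10180169470195737
```

View pics/crop1.png

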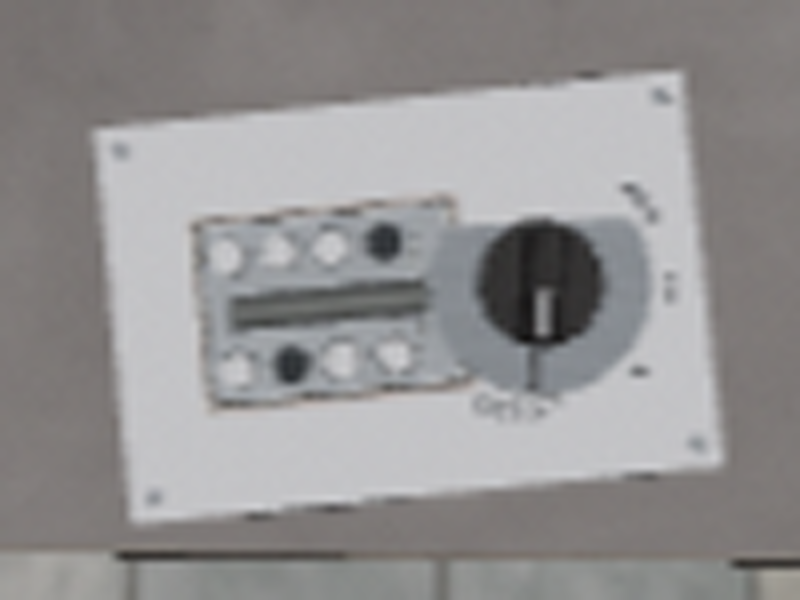

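```bash
cat >> h.py <<'E'
from scipy.spatial.transform import Rotation as Ro
def plan(x,y,z,ya):
    s=st(); R=s['ee_rot']; c,n=np.cos(ya),np.sin(ya)
    T=np.array([[-n*-1,c,0],[-c,n,0],[0,0,-1.]])  # cols x,y,z ; x = y cross z
    ry=np.array([c,n,0]); rz=np.array([0,0,-1.]); T=np.stack([np.cross(ry,rz),ry,rz],1)
    print('shift',np.round(R.T@(np.array([x,y,z])-s['tool_pos']),4),'turn',np.round(Ro.from_matrix(R.T@T).as_rotvec(),4),'yawnow',np.round(np.arctan2(R[1,1],R[0,1]),4),'t',s['time'],'F',np.round(s['contact_force'],2),'M',np.round(s['ft_torque'],3),'q6',s['q'][5])
def show():
    s=st();R=s['ee_rot'];print(s['tool_pos'].round(4),'yaw',np.arctan2(R[1,1],R[0,1]).round(4),'F',s['contact_force'].round(2),'M',s['ft_torque'].round(3),'w',round(s['grip_width'],3),'ff',round(s['finger_force'],2),'t',s['time'])
E
python3 -c "
from h import *
plan(.33,.24,.24,.25);plan(.451,-.01,.24,-1.64)"
```

```text
shift [-0.2206 -0.2065 -0.009 ] turn [-1.0e-03  4.0e-04  9.5e-01] yawnow 1.2 t 0.1 F [-0.24 -1.29 -0.75] M [-0.014 -0.008  0.03 ] q6 -0.06660737440314608
shift [-0.424  -0.3957 -0.0089] turn [-3.00e-04  1.50e-03  2.84e+00] yawnow 1.2 t 0.1 F [-0.24 -1.29 -0.75] M [-0.014 -0.008  0.03 ] q6 -0.06660737440314608
```

```bash
python3 -m creep '[-0.22,-0.206,-0.03,0,0,0.95,1, -0.22,-0.206,-0.03,0,0,0.95,1, -0.22,-0.206,-0.03,0,0,0.95,1, -0.22,-0.206,-0.03,0,0,0.95,1, -0.22,-0.206,-0.03,0,0,0.95,1, -0.22,-0.206,-0.03,0,0,0.95,1, -0.22,-0.206,-0.03,0,0,0.95,1, -0.22,-0.206,-0.03,0,0,0.95,0.5]'; python3 -c "
from h import *
plan(.451,-.01,.26,-1.64)"
```

```text
time: 0.77
tool_pos: [0.3311, 0.2373, 0.2618]
ee_rot: [[-0.238, 0.971, 0.001], [0.971, 0.238, -0.0], [-0.001, 0.001, -1.0]]
contact_force: [-0.3, 0.7, -0.1]
grip_width: 0.891
finger_force: 0.0
shift [-0.2687  0.0577  0.002 ] turn [ 1.1000e-03 -5.0000e-04  1.8802e+00] yawnow 0.2402 t 0.7667 F [-0.31  0.68 -0.13] M [ 0.001 -0.011 -0.021] q6 0.29229473309893217
```

```bash
python3 -m creep '[-0.269,0.058,0,0,0,0.94,0.5, -0.269,0.058,0,0,0,0.94,0.5, -0.269,0.058,0,0,0,0.94,0.5, -0.269,0.058,0,0,0,0.94,0.5, -0.269,0.058,0,0,0,0.94,0.5, -0.269,0.058,0,0,0,0.94,0.5, -0.269,0.058,0,0,0,0.94,0.5, -0.269,0.058,0,0,0,0.94,0.5]' >/dev/null; python3 -m creep '[0,0,0,0,0,0.94,0, 0,0,0,0,0,0.94,0, 0,0,0,0,0,0.94,0, 0,0,0,0,0,0.94,0, 0,0,0,0,0,0.94,0, 0,0,0,0,0,0.94,0, 0,0,0,0,0,0.94,0, 0,0,0,0,0,0.94,0]'; python3 -c "
from h import *
plan(.451,-.01,.26,-1.64)
grab('wrist','pics/w1.png')"
```

```text
time: 2.1
tool_pos: [0.4523, -0.0054, 0.261]
ee_rot: [[0.998, -0.066, -0.001], [-0.066, -0.998, 0.0], [-0.001, -0.0, -1.0]]
contact_force: [0.9, -0.5, -0.0]
grip_width: 0.501
finger_force: 0.0
shift [-0.001   0.0047  0.001 ] turn [-0.      0.0006  0.0028] yawnow -1.6372 t 2.1 F [ 0.9  -0.53 -0.02] M [0.049 0.022 0.023] q6 1.544228108399638
```

View pics/w1.png

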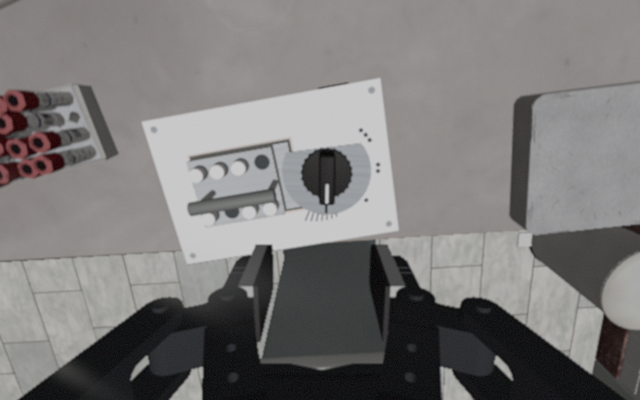

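The wrist view shows the selector at (326,173) with its white pointer toward the robot at (326,193), the lifting bar at (232,203), and the studs on the right. Next I'll refine the poses from its depth.

```bash
python3 - <<'E'
from h import *
f='pics/w1.png'; W=cloud(f); im=cv2.imread(f); z=W[...,2]
v,u=np.mgrid[:400,:640]
def rect(m,n):
    P=W[m]; r=cv2.minAreaRect((P[:,:2]*1000).astype(np.float32)); print(n,m.sum(),r,'z',np.percentile(P[:,2],[5,50,95]).round(4))
op=lambda m:cv2.morphologyEx(m.astype(np.uint8),cv2.MORPH_OPEN,np.ones((3,3)))>0
reg=(v<240)&(u>130)&(u<410)
rect(op(reg&(z>.06)&(z<.082)),'panel')
g=reg&(u>295)&(u<350)&(z>.105)&(z<.13); rect(op(g),'grip top')
rect(op(reg&(u<282)&(z>.115)&(z<.15)),'liftbar')
rect(op((u>505)&(v<235)&(z>.036)&(z<.05)),'tray part')
w=(im.min(-1)>190)&reg&(u>315)&(u<338)&(v>178)&(v<206); print('white',w.sum(),W[w].mean(0))
E
```

```text
panel 24097 ((445.1864013671875, 39.65672302246094), (150.45639038085938, 224.63568115234375), 6.284666061401367) z [0.0676 0.069  0.0796]
grip top 835 ((451.2017822265625, -10.322880744934082), (13.80445384979248, 43.60102081298828), 86.13792419433594) z [0.1109 0.1132 0.1145]
liftbar 1262 ((442.73187255859375, 68.09883117675781), (11.709588050842285, 71.81275939941406), 6.3948211669921875) z [0.1299 0.1337 0.1353]
tray part 15780 ((434.18182373046875, -283.8321533203125), (153.0113983154297, 123.76836395263672), 3.1858174800872803) z [0.0399 0.0415 0.0429]
white 4 [ 0.43449983 -0.00833443  0.11425568]
```

```bash
python3 -m creep '[-0.001,0.005,0.04,0,0,0.002,-0.35, -0.001,0.005,0.08,0,0,0.002,-0.35, -0.001,0.005,0.12,0,0,0.002,-0.35, -0.001,0.005,0.14,0,0,0.002,-0.35, -0.001,0.005,0.15,0,0,0.002,-0.35, -0.001,0.005,0.16,0,0,0.002,-0.35, -0.001,0.005,0.167,0,0,0.002,-0.35, -0.001,0.005,0.167,0,0,0.002,-0.35]'; python3 -c "
from h import *
plan(.4513,-.01,.093,-1.638)"
```

```text
time: 2.82
tool_pos: [0.4512, -0.0103, 0.094]
ee_rot: [[0.998, -0.061, -0.0], [-0.061, -0.998, 0.0], [-0.0, -0.0, -1.0]]
contact_force: [-0.4, -1.1, -0.6]
grip_width: 0.328
finger_force: 0.0
shift [ 0.0001 -0.0003  0.001 ] turn [-0.      0.0002  0.0066] yawnow -1.6314 t 2.8167 F [-0.45 -1.13 -0.55] M [ 0.029  0.01  -0.026] q6 1.5273865254004977
```

```bash
python3 -m creep '[0,0,0.001,0,0,0.006,-1, 0,0,0.001,0,0,0.006,-1, 0,0,0.001,0,0,0.006,-1, 0,0,0.001,0,0,0.006,-1, 0,0,0.001,0,0,0.006,-1, 0,0,0.001,0,0,0.006,-1]'; python3 -c "
from h import *
show()"
```

```text
time: 3.32
tool_pos: [0.4517, -0.0102, 0.0938]
ee_rot: [[0.998, -0.067, 0.002], [-0.067, -0.998, 0.0], [0.002, -0.0, -1.0]]
contact_force: [2.2, 5.1, 4.9]
grip_width: 0.145
finger_force: 61.3
[ 0.4517 -0.0102  0.0938] yaw -1.6379 F [2.15 5.07 4.86] M [ 0.74  -0.376  0.016] w 0.145 ff 61.31 t 3.3167
```

```bash
python3 -m creep '[0,0,0.003,0,0,0,-1, 0,0,0.005,0,0,0,-1, 0,0,0.006,0,0,0,-1, 0,0,0.006,0,0,0,-1]'; python3 -c "
from h import *
show()"
```

```text
time: 3.65
tool_pos: [0.4518, -0.0102, 0.0882]
ee_rot: [[0.998, -0.067, 0.002], [-0.067, -0.998, 0.0], [0.002, -0.0, -1.0]]
contact_force: [-0.8, 4.5, 12.5]
grip_width: 0.147
finger_force: 62.6
[ 0.4518 -0.0102  0.0882] yaw -1.6379 F [-0.77  4.45 12.5 ] M [0.834 0.158 0.003] w 0.147 ff 62.65 t 3.65
```

```bash
python3 -m creep '[0,0,0,0,0,-0.1,-1, 0,0,0,0,0,-0.2,-1, 0,0,0,0,0,-0.3,-1, 0,0,0,0,0,-0.4,-1, 0,0,0,0,0,-0.5,-1, 0,0,0,0,0,-0.6,-1, 0,0,0,0,0,-0.7,-1, 0,0,0,0,0,-0.7,-1]'; python3 -c "
from h import *
show()"
```

```text
time: 4.32
tool_pos: [0.4518, -0.0101, 0.0882]
ee_rot: [[0.802, 0.597, 0.002], [0.597, -0.802, 0.0], [0.002, 0.001, -1.0]]
contact_force: [-0.5, 6.7, 13.3]
grip_width: 0.147
finger_force: 62.5
[ 0.4518 -0.0101  0.0882] yaw -0.9315 F [-0.53  6.65 13.26] M [ 1.196  0.128 -0.009] w 0.147 ff 62.51 t 4.3167
```

```bash
python3 -m creep '[0,0,0,0,0,-0.1,-1, 0,0,0,0,0,-0.2,-1, 0,0,0,0,0,-0.3,-1, 0,0,0,0,0,-0.4,-1, 0,0,0,0,0,-0.5,-1, 0,0,0,0,0,-0.53,-1, 0,0,0,0,0,-0.53,-1, 0,0,0,0,0,-0.53,-1]'; python3 -c "
from h import *
show()"
```

```text
time: 4.98
tool_pos: [0.4517, -0.01, 0.0882]
ee_rot: [[0.396, 0.918, 0.002], [0.918, -0.396, 0.001], [0.001, 0.001, -1.0]]
contact_force: [-0.9, 8.0, 13.3]
grip_width: 0.146
finger_force: 62.6
[ 0.4517 -0.01    0.0882] yaw -0.4077 F [-0.93  8.01 13.34] M [1.367 0.297 0.013] w 0.146 ff 62.59 t 4.9833
```

```bash
python3 -m creep '[0,0,0,0,0,0,-0.64, 0,0,0,0,0,0,-0.64, 0,0,-0.004,0,0,0,-0.64, 0,0,-0.008,0,0,0,-0.64, 0,0,-0.008,0,0,0,-0.64, 0,0,-0.008,0,0,0,-0.64]'; python3 -c "
from h import *
show()"; python3 -m creep '[0,0,0,0,0,-0.03,-0.64, 0,0,0,0,0,-0.06,-0.64, 0,0,0,0,0,-0.09,-0.64, 0,0,0,0,0,-0.12,-0.64,0,0,0,0,0,-0.12,-0.64]' ;python3 -c "
from h import *
show()"
```

```text
time: 5.48
tool_pos: [0.4513, -0.0104, 0.0955]
ee_rot: [[0.397, 0.918, 0.001], [0.918, -0.397, -0.0], [0.0, 0.001, -1.0]]
contact_force: [-0.7, 0.3, 0.1]
grip_width: 0.18
finger_force: 0.0
[ 0.4513 -0.0104  0.0955] yaw -0.4081 F [-0.65  0.32  0.12] M [-0.003 -0.009  0.01 ] w 0.18 ff 0.0 t 5.4833
time: 5.9
tool_pos: [0.4512, -0.0105, 0.0952]
ee_rot: [[0.283, 0.959, 0.0], [0.959, -0.283, -0.0], [-0.0, 0.0, -1.0]]
contact_force: [0.7, -1.9, -0.2]
grip_width: 0.181
finger_force: 3.3
[ 0.4512 -0.0105  0.0952] yaw -0.2868 F [ 0.75 -1.88 -0.22] M [-0.269 -0.031 -0.132] w 0.181 ff 3.28 t 5.9
```

```bash
for i in 1; do python3 -m creep '[0,0,0,0,0,-0.03,-0.64, 0,0,0,0,0,-0.06,-0.64, 0,0,0,0,0,-0.08,-0.64, 0,0,0,0,0,-0.08,-0.64]'>/dev/null; python3 -c "
from h import *
show()"; python3 -m creep '[0,0,0,0,0,-0.03,-0.64, 0,0,0,0,0,-0.06,-0.64, 0,0,0,0,0,-0.06,-0.64]' >/dev/null;python3 -c "
from h import *
show()"; python3 -m creep '[0,0,0,0,0,-0.03,-0.64, 0,0,0,0,0,-0.06,-0.64, 0,0,0,0,0,-0.06,-0.64]' >/dev/null;python3 -c "
from h import *
show()"; done
```

```text
[ 0.4512 -0.0104  0.0953] yaw -0.2078 F [ 1.4  -2.4   0.33] M [-0.327 -0.159 -0.132] w 0.177 ff 4.24 t 6.2333
[ 0.4512 -0.0104  0.0953] yaw -0.1478 F [ 1.39 -2.59  0.53] M [-0.351 -0.18  -0.159] w 0.179 ff 3.54 t 6.4833
[ 0.4513 -0.0104  0.0954] yaw -0.0883 F [ 0.86 -2.68  0.88] M [-0.377 -0.189 -0.058] w 0.181 ff 3.14 t 6.7333
```

```bash
python3 -m creep '[0,0,0,0,0,-0.03,-0.64, 0,0,0,0,0,-0.05,-0.64, 0,0,0,0,0,-0.05,-0.64]'>/dev/null; python3 -c "
from h import *
show()"; python3 -m creep '[0,0,0,0,0,-0.03,-0.64, 0,0,0,0,0,-0.05,-0.64, 0,0,0,0,0,-0.05,-0.64]' >/dev/null;python3 -c "
from h import *
show()"; python3 -m creep '[0,0,0,0,0,-0.03,-0.64, 0,0,0,0,0,-0.05,-0.64, 0,0,0,0,0,-0.05,-0.64]' >/dev/null;python3 -c "
from h import *
show()"
```

```text
[ 0.4513 -0.0103  0.0954] yaw -0.0384 F [ 1.07 -0.37  0.23] M [ 0.013 -0.226 -0.007] w 0.182 ff 0.57 t 6.9833
[ 0.4513 -0.0103  0.0953] yaw 0.0121 F [ 1.62 -0.57  1.85] M [-0.052 -0.349 -0.014] w 0.179 ff 1.01 t 7.2333
[ 0.4513 -0.0103  0.0954] yaw 0.062 F [ 2.91 -0.54  1.96] M [-0.102 -0.431 -0.237] w 0.184 ff 7.3 t 7.4833
```

```bash
python3 -m creep '[0,0,0,0,0,-0.03,-0.64, 0,0,0,0,0,-0.03,-0.64]'>/dev/null; python3 -c "
from h import *
show()"; python3 -m creep '[0,0,0,0,0,-0.03,-0.64, 0,0,0,0,0,-0.03,-0.64]'>/dev/null; python3 -c "
from h import *
show()"
```

```text
[ 0.4513 -0.0103  0.0954] yaw 0.0917 F [ 3.47 -1.3   2.3 ] M [-0.269 -0.494 -0.448] w 0.18 ff 14.84 t 7.65
[ 0.4513 -0.0104  0.0954] yaw 0.1211 F [ 2.74 -2.25  3.55] M [-0.361 -0.448 -0.693] w 0.18 ff 23.48 t 7.8167
```

Resistance is climbing steadily, so the selector is in the catch. I'll back off, lift clear and check by camera.

```bash
python3 -m creep '[0,0,0,0,0,0.08,-0.4, 0,0,0,0,0,0.08,-0.4, 0,0,0,0,0,0.08,-0.4, 0,0,-0.03,0,0,0.08,-0.4, 0,0,-0.07,0,0,0.08,-0.4, 0,0,-0.11,0,0,0.08,0, 0,0,-0.15,0,0,0.08,0, 0,0,-0.165,0,0,0.02,0.2]'; python3 -m creep '[0,0,0,0,0,0,0.2,0,0,0,0,0,0,0.2,0,0,0,0,0,0,0.2]' >/dev/null;python3 - <<'E'
from h import *
show()
f='pics/w2.png'; im,_,_=grab('wrist',f); W=cloud(f); z=W[...,2]; show()
def rect(m,n):
    m=cv2.morphologyEx(m.astype(np.uint8),cv2.MORPH_OPEN,np.ones((3,3)))>0
    P=W[m]; r=cv2.minAreaRect((P[:,:2]*1000).astype(np.float32)); print(n,m.sum(),r,'z',np.percentile(P[:,2],[5,50,95]).round(4))
X,Y=W[...,0],W[...,1]
n=np.hypot(X-.4513,Y+.01)
rect((n<.03)&(z>.105)&(z<.13),'grip'); rect((n<.0225)&(n>.012)&(z>.08)&(z<.095),'skirt')
rect((abs(Y-.068)<.045)&(abs(X-.443)<.03)&(z>.115)&(z<.15),'liftbar')
rect((n<.04)&(n>.026)&(Y<0)&(z>.072)&(z<.09),'disc')
E
```

```text
time: 8.48
tool_pos: [0.4519, -0.0103, 0.2654]
ee_rot: [[-0.103, 0.995, 0.006], [0.995, 0.103, -0.001], [-0.001, 0.006, -1.0]]
contact_force: [0.7, 0.1, 0.6]
grip_width: 0.599
finger_force: 0.0
[ 0.4506 -0.0102  0.2589] yaw 0.1018 F [-0.45  0.13 -0.07] M [-0.037  0.009 -0.011] w 0.599 ff 0.0 t 8.7333
[ 0.4506 -0.0102  0.2588] yaw 0.1018 F [ 0.39 -0.65 -0.25] M [ 0.032 -0.002 -0.013] w 0.602 ff 0.0 t 8.7833
grip 825 ((450.9469909667969, -9.375280380249023), (43.87381362915039, 13.988122940063477), 88.0703353881836) z [0.1112 0.1132 0.1144]
skirt 920 ((451.2691650390625, -9.386434555053711), (40.01166534423828, 44.51348876953125), 89.55032348632812) z [0.0862 0.0873 0.0885]
liftbar 1698 ((442.1025390625, 68.84638977050781), (11.822441101074219, 70.98245239257812), 6.25078010559082) z [0.1298 0.1337 0.1354]
disc 1745 ((451.37127685546875, -25.005983352661133), (79.6064453125, 49.87896728515625), 0.07819128781557083) z [0.0782 0.0794 0.0805]
```

View pics/w2.png

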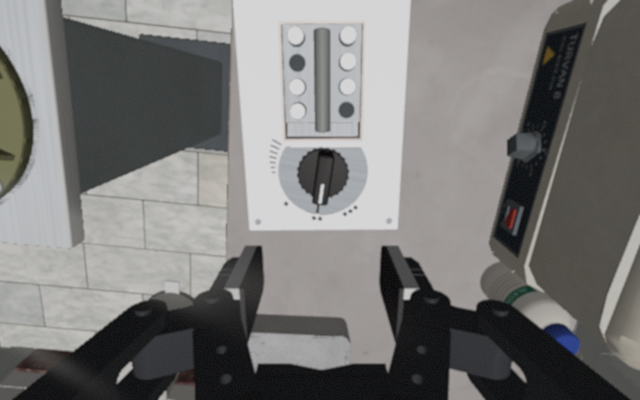

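The selector's top is at z=0.113, the same as when it was out before. The angle gives dial ≈ 1.39, and the flat at (323,148) faces the block, so it is released. The lifting bar is at (322,80).

```bash
python3 -c "
from h import *
plan(.4424,.0685,.112,.11)"
```

```text
shift [0.0791 0.0002 0.1468] turn [-0.0026 -0.0006 -0.0082] yawnow 0.1018 t 8.7833 F [ 0.39 -0.65 -0.25] M [ 0.032 -0.002 -0.013] q6 -0.20580920570274766
```

```bash
python3 -m creep '[0.04,0,0,0,0,-0.008,0.1, 0.079,0,0,0,0,-0.008,0.1, 0.079,0,0.03,0,0,-0.008,0, 0.079,0,0.07,0,0,-0.008,0, 0.079,0,0.11,0,0,-0.008,0, 0.079,0,0.13,0,0,-0.008,0, 0.079,0,0.147,0,0,-0.008,0, 0.079,0,0.147,0,0,-0.008,0]'; python3 -c "
from h import *
plan(.4424,.0685,.112,.11)"; python3 -m creep '[0,0,0,0,0,0,-1, 0,0,0,0,0,0,-1, 0,0,0,0,0,0,-1, 0,0,0,0,0,0,-1, 0,0,0,0,0,0,-1, 0,0,0,0,0,0,-1, 0,0,0,0,0,0,-1, 0,0,0,0,0,0,-1]'
```

```text
time: 9.45
tool_pos: [0.4408, 0.0681, 0.1092]
ee_rot: [[-0.11, 0.994, -0.008], [0.994, 0.11, -0.001], [0.0, -0.008, -1.0]]
contact_force: [-0.3, -0.6, -0.4]
grip_width: 0.498
finger_force: 0.0
shift [ 0.0002  0.0017 -0.0028] turn [-0.0077 -0.0003 -0.0002] yawnow 0.1098 t 9.45 F [-0.32 -0.58 -0.43] M [ 0.044 -0.008  0.01 ] q6 -0.038653687696847225
time: 10.12
tool_pos: [0.4435, 0.0683, 0.1143]
ee_rot: [[-0.11, 0.994, 0.002], [0.994, 0.11, 0.0], [-0.0, 0.002, -1.0]]
contact_force: [-2.1, -0.5, 6.7]
grip_width: 0.115
finger_force: 59.0
```

```bash
python3 -m creep '[0,0,-0.005,0,0,0,-1, 0,0,-0.01,0,0,0,-1, 0,0,-0.015,0,0,0,-1, 0,0,-0.015,0,0,0,-1]'; python3 -c "
from h import *
show()"
```

```text
time: 10.45
tool_pos: [0.4435, 0.0683, 0.1294]
ee_rot: [[-0.11, 0.994, 0.002], [0.994, 0.11, 0.0], [-0.0, 0.002, -1.0]]
contact_force: [0.7, -0.3, -3.7]
grip_width: 0.114
finger_force: 58.9
[0.4435 0.0683 0.1294] yaw 0.11 F [ 0.68 -0.31 -3.72] M [0.028 0.029 0.012] w 0.114 ff 58.86 t 10.45
```

```bash
python3 -m creep '[0,0,-0.012,0,0,0,-1, 0,0,-0.03,0,0,0,-1, 0,0,-0.05,0,0,0,-1, 0,0,-0.07,0,0,0,-1, 0,0,-0.09,0,0,0,-1, 0,0,-0.11,0,0,0,-1, 0,0,-0.125,0,0,0,-1, 0,0,-0.125,0,0,0,-1]'; python3 -c "
from h import *
plan(.436,-.2985,.255,.06)"
```

```text
time: 11.12
tool_pos: [0.444, 0.0683, 0.2561]
ee_rot: [[-0.11, 0.994, 0.005], [0.994, 0.11, 0.0], [-0.0, 0.005, -1.0]]
contact_force: [0.9, 0.7, -2.5]
grip_width: 0.114
finger_force: 58.9
shift [-0.3637 -0.0482  0.0009] turn [0.0047 0.0001 0.05  ] yawnow 0.11 t 11.1167 F [ 0.87  0.66 -2.45] M [ 0.022 -0.002 -0.01 ] q6 -0.03887527420009464
```

```bash
python3 -m creep '[-0.01,-0.001,0,0,0,0.02,-1, -0.03,-0.004,0,0,0,0.05,-1, -0.055,-0.007,0,0,0,0.05,-1, -0.08,-0.01,0,0,0,0.05,-1, -0.105,-0.014,0,0,0,0.05,-1, -0.13,-0.017,0,0,0,0.05,-1, -0.155,-0.02,0,0,0,0.05,-1, -0.18,-0.024,0,0,0,0.05,-1]' >/dev/null; python3 -c "
from h import *
plan(.436,-.2985,.255,.06)"
```

```text
shift [-0.1831 -0.013  -0.0034] turn [-0.002  -0.0007 -0.0011] yawnow 0.0589 t 11.7833 F [ 0.44  0.2  -3.82] M [ 0.008 -0.073  0.049] q6 -0.3961925144934685
```

```bash
python3 -m creep '[-0.027,-0.002,0,0,0,0,-1, -0.054,-0.004,0,0,0,0,-1, -0.08,-0.006,0,0,0,0,-1, -0.107,-0.008,0,0,0,0,-1, -0.134,-0.01,0,0,0,0,-1, -0.16,-0.012,0,0,0,0,-1, -0.175,-0.013,0,0,0,0,-1, -0.183,-0.013,0,0,0,0,-1]' >/dev/null; python3 -m creep '[0,0,0,0,0,0,-1,0,0,0,0,0,0,-1,0,0,0,0,0,0,-1]' >/dev/null; python3 - <<'E'
from h import *
plan(.436,-.2985,.255,.06)
f='pics/top2.png'; im,_,_=grab('top',f); grab('wrist','pics/w3.png')
W=cloud('pics/w3.png'); z=W[...,2]
m=(abs(W[...,0]-.436)<.06)&(abs(W[...,1]+.29)<.08)&(z>.09)&(z<.25); print('lowest block pts',np.percentile(z[m],[0.5,2,50]) if m.any() else None)
cv2.imwrite('pics/c3.png',cv2.imread('pics/w3.png'))
E
```

```text
shift [-0.0027 -0.0013 -0.0019] turn [-0.0002 -0.0004  0.0008] yawnow 0.0608 t 12.7 F [-0.5   0.42 -4.17] M [0.018 0.005 0.004] q6 -0.7251234549747428
lowest block pts [0.16029957 0.17180268 0.22322257]
```

View pics/c3.png

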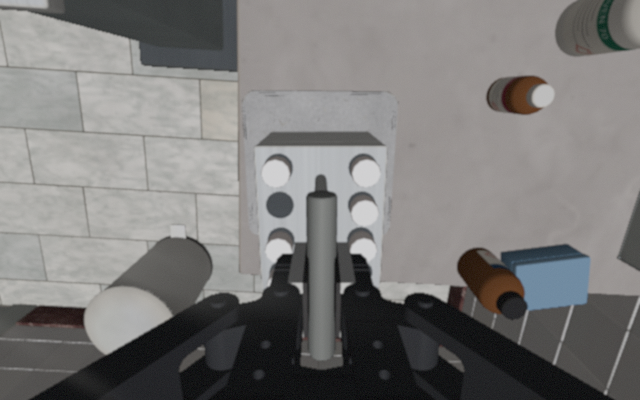

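The block hangs upright and centred over the tray, with the tray's edges showing at (245–395, 92). I'll lower it now; contact should come at TCP z≈0.136.

```bash
python3 -m creep '[-0.003,-0.001,0.015,0,0,0,-1, -0.003,-0.001,0.035,0,0,0,-1, -0.003,-0.001,0.055,0,0,0,-1, -0.003,-0.001,0.075,0,0,0,-1, -0.003,-0.001,0.09,0,0,0,-1, -0.003,-0.001,0.1,0,0,0,-1, -0.003,-0.001,0.107,0,0,0,-1, -0.003,-0.001,0.107,0,0,0,-1]' >/dev/null; python3 -c "
from h import *
show()"; python3 -m creep '[0,0,0.002,0,0,0,-1, 0,0,0.004,0,0,0,-1, 0,0,0.006,0,0,0,-1, 0,0,0.0075,0,0,0,-1, 0,0,0.0075,0,0,0,-1]'
```

```text
[ 0.436  -0.2993  0.1454] yaw 0.0605 F [ 1.11  0.4  -3.61] M [-0.005  0.029  0.039] w 0.114 ff 58.7 t 13.4667
time: 13.88
tool_pos: [0.4362, -0.2998, 0.1387]
ee_rot: [[-0.06, 0.998, 0.0], [0.998, 0.06, -0.0], [-0.0, 0.0, -1.0]]
contact_force: [-0.4, 0.8, -3.3]
grip_width: 0.115
finger_force: 58.7
```

```bash
python3 -m creep '[0,0,0.001,0,0,0,-1, 0,0,0.002,0,0,0,-1, 0,0,0.002,0,0,0,-1]'; python3 -m creep '[0,0,0.001,0,0,0,-1, 0,0,0.001,0,0,0,-1]'
```

```text
time: 14.13
tool_pos: [0.4363, -0.2999, 0.137]
ee_rot: [[-0.06, 0.998, 0.0], [0.998, 0.06, -0.0], [-0.0, 0.0, -1.0]]
contact_force: [-0.4, -0.6, -0.7]
grip_width: 0.116
finger_force: 59.1
time: 14.3
tool_pos: [0.4364, -0.3001, 0.1369]
ee_rot: [[-0.06, 0.998, 0.001], [0.998, 0.06, -0.001], [-0.001, 0.001, -1.0]]
contact_force: [-3.6, 2.2, 9.4]
grip_width: 0.115
finger_force: 60.1
```

Contact is soft. Next I release, rise and check.

```bash
python3 -m creep '[0,0,-0.001,0,0,0,0, 0,0,-0.001,0,0,0,0, 0,0,-0.001,0,0,0,0, 0,0,-0.001,0,0,0,0, 0,0,-0.02,0,0,0,0, 0,0,-0.05,0,0,0,0, 0,0,-0.09,0,0,0,0, 0,0,-0.12,0,0,0,0]'; python3 -m creep '[0,0,0,0,0,0,0,0,0,0,0,0,0,0]'>/dev/null; python3 - <<'E'
from h import *
show()
def rect(W,m,n):
    m=cv2.morphologyEx(m.astype(np.uint8),cv2.MORPH_OPEN,np.ones((2,2)))>0
    P=W[m]
    if len(P)>4: print(n,m.sum(),cv2.minAreaRect((P[:,:2]*1000).astype(np.float32)),'z',np.percentile(P[:,2],[5,50,95]).round(4))
grab('wrist','pics/w4.png'); grab('top','pics/top4.png')
W=cloud('pics/w4.png');X,Y,z=W[...,0],W[...,1],W[...,2]
a=(abs(X-.436)<.06)&(abs(Y+.3)<.08)
rect(W,a&(z>.14)&(z<.165),'bar'); rect(W,a&(z>.1)&(z<.112),'blocktop'); rect(W,(abs(X-.436)<.09)&(abs(Y+.3)<.1)&(z>.035)&(z<.05),'tray')
W=cloud('pics/top4.png');X,Y,z=W[...,0],W[...,1],W[...,2]
rect(W,(np.hypot(X-.4513,Y+.01)<.03)&(z>.1),'grip')
E
```

```text
time: 14.97
tool_pos: [0.4362, -0.2998, 0.2584]
ee_rot: [[-0.06, 0.998, 0.001], [0.998, 0.06, -0.001], [-0.001, 0.001, -1.0]]
contact_force: [0.4, -0.6, -0.4]
grip_width: 0.502
finger_force: 0.0
[ 0.4366 -0.3001  0.2571] yaw 0.0601 F [ 0.25 -0.34 -0.29] M [-0.044 -0.019 -0.003] w 0.502 ff 0.0 t 15.1333
bar 1551 ((439.4088439941406, -335.1631164550781), (10.486990928649902, 144.39556884765625), 5.365113735198975) z [nan nan nan]
blocktop 4605 ((430.59637451171875, -251.5210723876953), (65.59354400634766, 9.313225746154785e-10), 1.0202363729476929) z [nan nan nan]
tray 13096 ((436.48779296875, -304.87335205078125), (157.91552734375, 168.38320922851562), 6.975752353668213) z [nan nan nan]
grip 73 ((448.3941345214844, -12.924760818481445), (11.979331016540527, 43.603633880615234), 0.8198274374008179) z [0.0832 0.1142 0.1185]
```

View pics/w4.png

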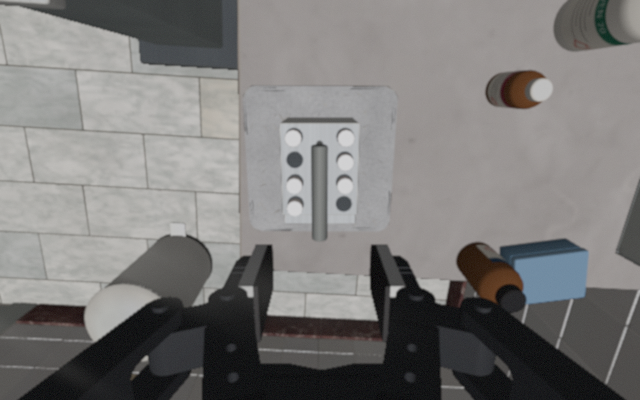

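The block stands upright in the middle of the tray, with the block around (319,170) and the tray spanning (245–395, 85–230). The selector is still out at the same angle, and the gripper is clear of everything.

```bash
python3 -c "
from h import *
print(job.finish_job())"
```

```text
the job is handed in; nothing more can be done
None
```

I handed the job in at about 15 s: the selector is fully out in the release catch (dial about 1.39 rad), the tube block stands upright mid-tray, and I saw no contact with the rack, cup or bottle; no verdict was returned.

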